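# Seat the camera junction box in the jig and throw the toggle clamp

### The arm

A 6-joint arm with a two-finger parallel gripper is mounted at the origin on the work surface. World frame = base frame: x ahead of the robot, y to its left, z up, the work surface at z = 0. Lengths are in m, angles in rad, forces in N, time in s.
With the tool pointing down it reaches from about 0.325 to 0.85 m from the base axis. Payload 4.4 kg.
Tool frame: the origin (TCP) lies at the very end of the fingers, on their centre line; the grasp point (between the pads) lies manip.grip_point_offset behind it (manip.grip_point_offset is the distance from the TCP to the grasp point, in m); z points along the fingers, y is the line along which they close (so a half turn about z gives the same grasp; the last joint's range is limited). The gripper opens to 94 mm and grips with 3 to 60 N. Pads are 16 mm wide; open, the fingers measure 119 mm over their backs; the gripper's body (75 mm by 177 mm) begins 78 mm behind the grasp point.
Start: joints at [-1.427, 0.207, 1.542, -0, 1.393, -0.15], TCP at [0.167, -0.55, 0.205] pointing down, gripper open.
Joint ranges: [-2.73, 2.73], [-0.86, 2.22], [0.23, 2.46], [-1.11, 4.25], [0.08, 2.63], [-2.82, 2.82]. Speed limits (rad/s): [2.79, 2.79, 3.14, 3.14, 3.14, 3.14].

### API

Orientations are given as a rotation vector (axis times angle).
In Python, from cell import manip, viewer gives the robot as it stands.
- The arm moves only by the tool apply_moves, never from a script. Its argument "targets" is a list of rows, each a list of 3 entries, a list of its own where there are three numbers: the shift along the tool's x, y, z in m, then the turn, a rotation vector about the tool's x, y, z in rad, then the closure in counts, from 0 (fully open) to 255 (shut). In form: [[[x, y, z], [wx, wy, wz], gripper], ...]. A call has 1 to 8 rows; each row shifts and turns the commanded pose from where the row before left it, along the tool's axes as they then stand; what a row does not reach is not made up. A row lasts 1/10 s, in which the tool goes at most 50 mm and 8.59 degrees, less where a joint would pass 70% of its speed; a pose out of reach is approached as far as the arm can. A call is refused whole if a number of a shift passes 0.05 or a number of a turn 0.15, either way. A call with a gripper value outside its range is refused whole. The fingers move at their own pace and stop on an object; the grip force is fixed at half the most. Time passes only in rows, so rows that do not move let the fingers close. It gives the time, the measured TCP pose, the force, the opening and the grip force at its end, in the units of the state.
- manip.sense(): the state, without advancing time (a new reading comes with each control period).
- viewer.capture(name): name is "scene" or "side" or "wrist"; returns the picture (384x512x3 uint8, red, green, blue); there is no depth.
- viewer.camera_info(name): a dict with "intrinsics" (3x3 intrinsics, pixels), "camera_from_world" (4x4, takes a point from world to camera coordinates); the wrist camera has in their place "T_tool_cam" (4x4, takes a point from camera to tool coordinates, whose origin is the TCP and whose axes are the flange's). Camera axes: x right, y down, z forward; pixel columns grow to the right and rows downward; lengths in m; the calibration is good to about 2 mm. A picture is of the moment at which its call begins: read the wrist's pose just before it. camera_info takes no time and is no camera call.
- manip.finish_job(): hands the job in; it is judged then, once.
The state is a dict: "clock": time; "joint_positions": joint angles; "dq": joint speeds; "joint_efforts": joint torques, N m; "tcp_pos": TCP position; "orientation": TCP orientation; "ft_force": force on the tool from outside, world axes, zero at the start; "wrist_torque": the same for the moment, N m; "grip_width": opening from 0.0 (shut) to 1.0 (fully open); "grip_force": force on a finger pad.
Only numpy, scipy, OpenCV 4.12 (cv2) and the standard library are available. Lean on these libraries where they do the work, as an engineer would, in place of code of your own. Each camera call takes 0.05 s, during which the arm holds its last target. There are 200 camera calls.

### The job

Push the round white junction box along its channel in the assembly jig until it is fully home against the steel stop, then push the toggle lever over past its centre so that it snaps down and its rubber foot holds the box there. Only push: do not lift the box, and leave the camera, the power injector and the screwdriver where they are. Finish clear of everything.

Things in the scene. Friction and masses are not known exactly. Their poses are not given: they have to be found in the camera images.
- jig: Aluminium jig plate fixed to the bench, 170 x 360 x 12 mm (its x, y, z), running from y = -270 to +90 mm. Origin: on its underside (bench plane), straight below the middle of the stop's face. Its +y axis is the direction in which the box is pushed home; z is up. Yaw is within 0.35 rad of the world's axes.
- stop_face (a point): Middle of the upper edge of the stop's face, at (0, 0, 34) mm in the jig's frame. The stop is a steel bar 123 mm long in x, its face at y = 0 and its 12 mm thickness on the +y side. Behind it two steel cheeks (33 mm wide in all, y 13 to 47 mm, tops at z = 74 mm) carry the lever's pivot; a thin spring strut beside them (x = 17 to 29 mm, below z = 96 mm) moves with the lever.
- channel_mouth (a point): Middle of the channel floor at its open end, (0, -235, 12) mm in the jig's frame. The channel runs from here to the stop, floor at z = 12 mm, between two plastic rails with inner faces at x = +-47.5 mm, 14 mm wide, tops at z = 24 mm.
- box: Round white junction box, loose in the channel, flat side down: diameter 90 mm, height 30 mm, about 0.35 kg (0.25 to 0.5), too wide to grasp. Origin: centre of its underside. Home is at y = -45, z = 12 mm in the jig's frame; it starts 60 to 110 mm short of that and takes 2 to 9 N to slide.
- clamp (a joint): Angle of the toggle lever (rad), growing as the handle swings up and over towards the jig's -y. 0: open, its start. An over-centre spring drives it away from 0.75 (handle about upright): let go below, it springs back to 0; above, it snaps over by itself. About 1.57 with the foot on a box that is home, 1.64 with nothing under it. Starting it takes 0.4 N m (5 to 9 N on the handle's grip).
- handle_end (a point): Centre of the handle's round end, 90 mm from the pivot. The outer half of the handle is a black grip of 18 mm diameter, the rest a 10 mm steel bar. In the jig's frame: open at (0, 88, 131) mm (handle leaning 0.70 rad from vertical away from the box), upright at (0, 30, 152), closed at about (0, -39, 120), leaning over the box.
- clamp_pivot (a point): The lever's pivot, at (0, 30, 62) mm in the jig's frame; its axis is the jig's x. A short arm 45 mm long carries a rubber foot 16 mm across; open, the arm stands upright, foot clear of the box; closed, it lies over the box and the foot presses on it 15 mm in from the stop's face.
- camera: Bystander: white turret camera standing on its round foot, foot diameter 100 mm, 92 mm high. Origin: centre of its underside.
- injector: Bystander: black power injector, a block 75 x 130 x 34 mm (its x, y, z). Origin: centre of its underside.
- driver: Bystander: screwdriver lying on the bench, 170 mm long, along its own x axis.
There are look-alikes about, which are no part of the job. Several things have the shape of the box; the one meant has the colours described above.

How it is judged:
On the way, in this order (a step that is already met when the one before it is completed fails the run):
1. the box is home against the stop, the lever still open (y of box in the frame of jig between -0.049 and -0.041 m and z of box in the frame of jig below 0.015 m and angle between box's own z axis and vertical below 0.06 rad and value of joint clamp below 0.5 rad), for 0.1 s.
2. the lever has snapped over and its foot presses on the box (value of joint clamp between 1.5 and 1.62 rad and contact force between clamp and box above 3 N), for 0.2 s.
At the end, for the whole second after the job is handed in: The box stands flat within 4 mm of fully home against the stop, at rest, and the lever has snapped over: joint between 1.5 and 1.62 rad with its foot pressing on the box with more than 3 N (all of step 2 and y of box in the frame of jig between -0.049 and -0.041 m and z of box in the frame of jig below 0.015 m and angle between box's own z axis and vertical below 0.06 rad and linear speed of box below 0.02 m/s); the robot touches nothing.
It fails at once if the box is lifted or tipped (z of box in the frame of jig above 0.02 m or angle between box's own z axis and vertical above 0.2 rad).
It fails at once if the camera is disturbed (moved over 20 mm) (distance of camera from where it was at the start of the episode above 0.02 m).
It fails at once if the power injector is disturbed (moved over 20 mm) (distance of injector from where it was at the start of the episode above 0.02 m).
It fails at once if the screwdriver is disturbed (moved over 20 mm) (distance of driver from where it was at the start of the episode above 0.02 m).
It also fails if it takes over 48 s, if anything falls off the work surface, if the arm or the gripper's body presses on something with over 40 N, if the wrist force passes 120 N, or if a joint passes its speed limit or range.

## Working session

There is one attempt and no reset: what is moved stays moved. The work goes in short steps, Python scripts to look and compute and a tool call to move; the robot and the scene stay as the last step left them, time stands still between calls to the robot, and variables do not carry over. Pictures are saved under pics/ and viewed, at most 10 in all, crops included, and the job is handed in when it is done.

Besides the shell and the picture viewer there is one more tool, called after ">>>" in YAML: its name, and indented under it one key for each argument. apply_moves: Moves the arm, as the interface text tells. Its arguments: {"type":"object","properties":{"targets":{"type":"array"}},"required":["targets"]}

```bash
mkdir -p pics; ls; python3 - <<'E'
from cell import manip, viewer
import cv2,numpy as np
s=manip.sense();print(s,manip.grip_point_offset)
for n in("scene","side"):
    im=viewer.capture(n);cv2.imwrite(f"pics/{n}0.png",im[:,:,::-1]);i=viewer.camera_info(n);print(n,i)
print(viewer.camera_info("wrist"))
E
```

```text
pics
{'clock': 0.0, 'joint_positions': array([-1.42647738e+00,  2.07406203e-01,  1.54291989e+00,  5.99208765e-06,
        1.39353950e+00, -1.50528358e-01]), 'dq': array([ 3.65530223e-04,  8.25041294e-05, -1.59142666e-03,  1.19748859e-03,
        8.19191192e-04,  1.28596904e-03]), 'joint_efforts': array([-1.80114635e-03, -3.70887959e+01, -2.81417030e+01,  6.96040154e-02,
        3.61620728e-02, -1.56649203e-04]), 'tcp_pos': array([ 0.16694945, -0.54938583,  0.20431484]), 'orientation': array([-3.10526716e+00, -4.61133721e-01, -2.03330247e-05]), 'ft_force': array([-0.55322689, -0.34618329, -0.08530295]), 'wrist_torque': array([ 0.01859785,  0.02504717, -0.00294772]), 'grip_force': 0.0, 'grip_width': 0.998164603470789} 0.0188
scene {'intrinsics': array([[378.66809225,   0.        , 263.80617953],
       [  0.        , 378.66809225, 189.48938609],
       [  0.        ,   0.        ,   1.        ]]), 'camera_from_world': array([[-2.85023384e-01,  9.58520453e-01, -4.59890195e-04,
         1.69706320e-01],
       [ 7.70637647e-01,  2.28869635e-01, -5.94757352e-01,
        -3.37322477e-01],

[... 439 characters left out ...]
.20135719,  0.71807483, -0.66620104,  0.1866887 ],
       [ 0.19308617, -0.63768845, -0.7457018 ,  0.90059452],
       [ 0.        ,  0.        ,  0.        ,  1.        ]])}
{'intrinsics': array([[296.23750353,   0.        , 259.31369575],
       [  0.        , 296.23750353, 197.00077777],
       [  0.        ,   0.        ,   1.        ]]), 'T_tool_cam': array([[ 3.28602380e-04, -9.71300686e-01, -2.37854722e-01,
         6.77438422e-02],
       [ 9.99998530e-01,  7.19498176e-04, -1.55661057e-03,
         1.67780891e-03],
       [ 1.68307295e-03, -2.37853861e-01,  9.71299495e-01,
        -1.79260309e-01],
       [ 0.00000000e+00,  0.00000000e+00,  0.00000000e+00,
         1.00000000e+00]])}
```

View pics/scene0.png

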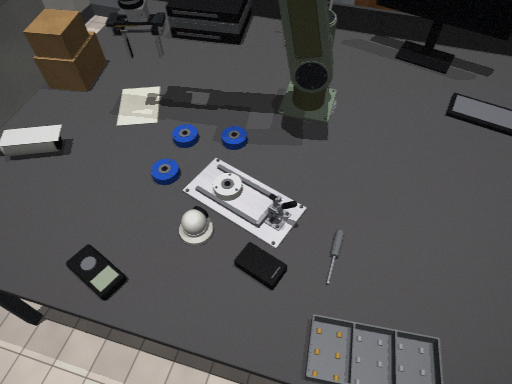

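View pics/side0.png

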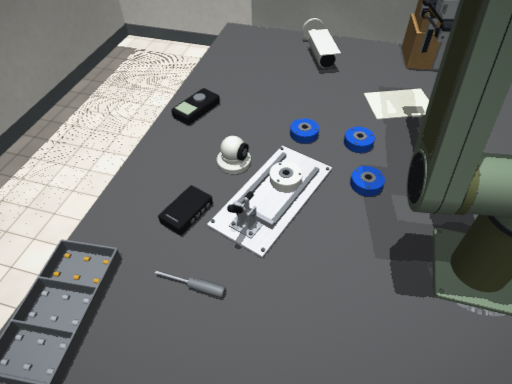

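The white round box is in the jig channel at scene (228,186), or side (286,176). The look-alikes are blue discs at scene (185,135), (234,137) and (165,171), so only the one in the jig matches by colour. The lever is at scene (280,208), the camera at (195,225), the injector at (260,265) and the driver at (335,255).

```bash
cat > h.py <<'E'
from cell import manip, viewer
import cv2,numpy as np
from scipy.spatial.transform import Rotation as R
def cam(n):
    i=viewer.camera_info(n);K=i["intrinsics"]
    if n=="wrist":
        s=manip.sense();T=np.eye(4);T[:3,:3]=R.from_rotvec(s["orientation"]).as_matrix();T[:3,3]=s["tcp_pos"]
        C=T@i["T_tool_cam"]
    else: C=np.linalg.inv(i["camera_from_world"])
    return K,C
def plane(K,C,uv,z):
    uv=np.atleast_2d(uv).astype(float);d=np.c_[uv,np.ones(len(uv))]@np.linalg.inv(K).T@C[:3,:3].T
    return C[:3,3]+d*((z-C[2,3])/d[:,2])[:,None]
def pix(K,C,p):
    q=(np.atleast_2d(p)-C[:3,3])@C[:3,:3]@K.T
    return q[:,:2]/q[:,2:]
E
python3 - <<'E'
from h import *
crops=[]
for n,seed,roi in(("scene",(228,186),(170,150,320,250)),("side",(286,176),(200,140,340,255))):
    im=viewer.capture(n);K,C=cam(n)
    g=im.min(2);x0,y0,x1,y1=roi
    m=np.zeros(g.shape,np.uint8);m[y0:y1,x0:x1]=(g[y0:y1,x0:x1]>110)
    nl,l,st,_=cv2.connectedComponentsWithStats(m)
    k=1+np.argmax(st[1:,4]);c=np.argwhere(l==k)[:,::-1]
    p=plane(K,C,c,0.012)[:,:2].astype(np.float32)
    r=cv2.minAreaRect(p);print(n,st[k],r,cv2.boxPoints(r).round(4).tolist())
    crops.append(cv2.resize(im[y0:y1,x0:x1],(640,int(640*(y1-y0)/(x1-x0)))))
cv2.imwrite("pics/c1.png",crops[0][:,:,::-1]);cv2.imwrite("pics/c2.png",crops[1][:,:,::-1])
E
```

```text
scene [ 182  158  125   90 4281] ((0.5103961825370789, -0.09317469596862793), (0.3614691197872162, 0.17132548987865448), 71.6322250366211) [[0.37209999561309814, -0.23770000040531158], [0.5346999764442444, -0.29170000553131104], [0.6485999822616577, 0.05139999836683273], [0.4860000014305115, 0.10530000180006027]]
side [ 207  145  126  110 5666] ((0.5122519135475159, -0.09443581104278564), (0.36532074213027954, 0.17383065819740295), 71.72743225097656) [[0.3723999857902527, -0.24060000479221344], [0.5375000238418579, -0.29510000348091125], [0.6521000266075134, 0.05180000141263008], [0.4869999885559082, 0.1062999963760376]]
```

View pics/c1.png

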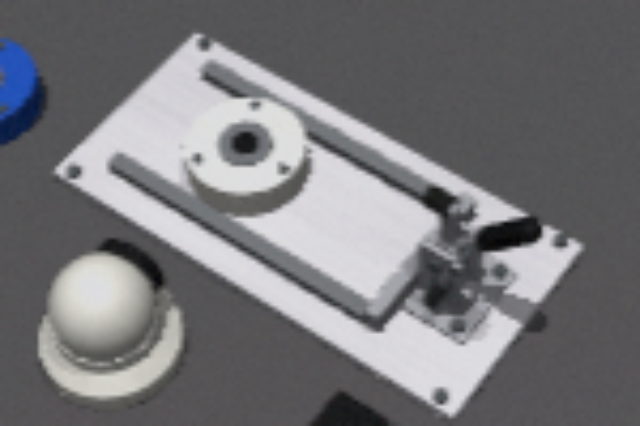

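Side and scene agree on the plate: it measures 361–365 × 171–174 mm against the given 360 × 170. The crop confirms the white box in the channel, with its top centre at about scene (227.7,183.5). The lever is at its +y end and leans away, so it is open.

```bash
cat >> h.py <<'E'
a=np.deg2rad(71.68);ey=np.array([np.cos(a),np.sin(a)]);ex=np.array([ey[1],-ey[0]])
O=np.array([0.5113,-0.0938])+0.09*ey
def jig(p):
    p=np.atleast_2d(p);d=p[:,:2]-O;return np.c_[d@ex,d@ey,p[:,2]].round(4)
E
python3 - <<'E'
from h import *
K,C=cam("scene");p=plane(K,C,(227.7,183.5),.042);print(O,p,jig(p))
im=viewer.capture("side");K,C=cam("side")
w=[O[0],O[1]];
# dark hub of box, side view
g=cv2.cvtColor(im,cv2.COLOR_RGB2GRAY);m=np.zeros_like(g);m[160:185,270:302]=g[160:185,270:302]<110
c=np.argwhere(m)[:,::-1].mean(0);p2=plane(K,C,c,.042);print(c,jig(p2))
E
```

```text
[ 0.53958915 -0.00836158] [[ 0.49008934 -0.14888866  0.042     ]] [[-0.0028 -0.149   0.042 ]]
[283.79365079 175.44444444] [[-0.0017 -0.1395  0.042 ]]
```

>>> apply_moves:
  targets:
    - [[0.035,-0.022,0],[0,0,0],255]
    - [[0.035,-0.022,0],[0,0,0],255]
    - [[0.035,-0.022,0],[0,0,0],255]
    - [[0.035,-0.022,0],[0,0,0],255]
    - [[0.035,-0.022,0],[0,0,0],255]
    - [[0.035,-0.022,0],[0,0,0],255]
    - [[0.035,-0.022,0],[0,0,0],255]
    - [[0.035,-0.022,0],[0,0,0],255]

```text
clock: 1.05
tcp_pos: [0.3847, -0.299, 0.2055]
orientation: [3.107, 0.461, 0.0]
ft_force: [0.1, -0.8, -0.1]
grip_width: 0.358
grip_force: 0.0
```

>>> apply_moves:
  targets:
    - [[0.035,-0.022,0],[0,0,0],255]
    - [[0.035,-0.022,0],[0,0,0],255]
    - [[0,0,0],[0,0,-0.137],255]
    - [[0,0,0],[0,0,-0.137],255]
    - [[0,0,0],[0,0,-0.137],255]
    - [[0,0,0],[0,0,-0.137],255]
    - [[0,0,0],[0,0,-0.137],255]
    - [[0,0,0],[0,0,-0.137],255]

```text
clock: 1.85
tcp_pos: [0.438, -0.2378, 0.2053]
orientation: [-2.659, -1.672, 0.0]
ft_force: [-0.5, 0.4, -0.3]
grip_width: 0.003
grip_force: 0.0
```

>>> apply_moves:
  targets:
    - [[0,0,0],[0,0,-0.137],255]
    - [[0,0,0],[0,0,0],255]

```text
clock: 2.05
tcp_pos: [0.4379, -0.2379, 0.2053]
orientation: [-2.544, -1.843, 0.0]
ft_force: [0.9, 0.7, -0.6]
grip_width: 0.004
grip_force: 0.0
```

```bash
python3 - <<'E'
from h import *
s=manip.sense();M=R.from_rotvec(s["orientation"]).as_matrix();print(s["clock"],s["tcp_pos"],jig(s["tcp_pos"]),s["grip_width"],M[:,0],M[:,2],ey)
K,C=cam("wrist");im=viewer.capture("wrist");cv2.imwrite("pics/w1.png",im[:,:,::-1])
E
```

```text
2.05 [ 0.43792855 -0.2378797   0.2053175 ] [[-0.0244 -0.2498  0.2053]] 0.0036384244265029427 [3.11925298e-01 9.50106621e-01 1.31290335e-04] [-2.45951425e-04  2.18932060e-04 -9.99999946e-01] [0.31432385 0.94931582]
```

View pics/w1.png

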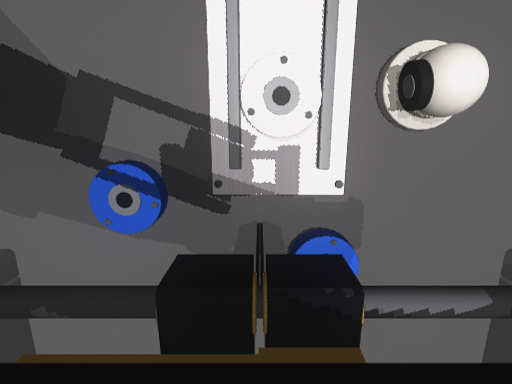

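The wrist view shows the box hub at (281,96), the near plate corners at (213,194) and (349,194), and a blue look-alike at (327,250) outside the jig.

```bash
python3 - <<'E'
from h import *
K,C=cam("wrist")
print(jig(plane(K,C,[(213,194),(349,194)],.012)),jig(plane(K,C,[(281,96)],.042)),jig(plane(K,C,[(327,250)],.03)))
E
```

```text
[[-0.0843 -0.2698  0.012 ]
 [ 0.0913 -0.2697  0.012 ]] [[-0.0006 -0.1522  0.042 ]] [[ 0.0628 -0.3396  0.03  ]]
```

>>> apply_moves:
  targets:
    - [[0.022,0.025,0],[0,0,0],255]
    - [[0,0,0.045],[0,0,0],255]
    - [[0,0,0.045],[0,0,0],255]
    - [[0,0,0.045],[0,0,0],255]
    - [[0,0,0.03],[0,0,0],255]
    - [[0,0,0.015],[0,0,0],255]
    - [[0,0,0.003],[0,0,0],255]
    - [[0,0,0],[0,0,0],255]

```text
clock: 2.9
tcp_pos: [0.4686, -0.2249, 0.0223]
orientation: [-2.545, -1.841, 0.0]
ft_force: [-0.7, -0.0, 0.5]
grip_width: 0.002
grip_force: 0.0
```

>>> apply_moves:
  targets:
    - [[0.012,0,0],[0,0,0],255]
    - [[0.012,0,0],[0,0,0],255]
    - [[0.01,0,0],[0,0,0],255]
    - [[0.01,0,0],[0,0,0],255]
    - [[0.01,0,0],[0,0,0],255]
    - [[0.01,0,0],[0,0,0],255]
    - [[0.01,0,0],[0,0,0],255]
    - [[0.01,0,0],[0,0,0],255]

```text
clock: 3.7
tcp_pos: [0.495, -0.1443, 0.0224]
orientation: [-2.544, -1.843, 0.0]
ft_force: [-1.2, -2.2, 1.2]
grip_width: 0.003
grip_force: 1.3
```

```bash
python3 - <<'E'
from h import *
s=manip.sense();print(s["clock"],jig(s["tcp_pos"]),s["ft_force"],ey@s["ft_force"][:2])
E
```

```text
3.7 [[ 0.0004 -0.143   0.0224]] [-1.17888409 -2.15647987  1.23258527] -2.41773182979546
```

Pushing at about 2.4 N. I'll continue to about y = -0.103, then creep.

>>> apply_moves:
  targets:
    - [[0.01,0,0],[0,0,0],255]
    - [[0.01,0,0],[0,0,0],255]
    - [[0.008,0,0],[0,0,0],255]
    - [[0.006,0,0],[0,0,0],255]
    - [[0.003,0,0],[0,0,0],255]
    - [[0.002,0,0],[0,0,0],255]
    - [[0,0,0],[0,0,0],255]

```text
clock: 4.4
tcp_pos: [0.5069, -0.1075, 0.0222]
orientation: [-2.544, -1.842, -0.001]
ft_force: [-0.2, -0.3, 0.2]
grip_width: 0.007
grip_force: 0.1
```

>>> apply_moves:
  targets:
    - [[0.0015,0,0],[0,0,0],255]
    - [[0.0015,0,0],[0,0,0],255]
    - [[0,0,0],[0,0,0],255]

```text
clock: 4.7
tcp_pos: [0.5077, -0.1049, 0.0222]
orientation: [-2.544, -1.842, 0.0]
ft_force: [-0.2, -0.5, -0.3]
grip_width: 0.005
grip_force: 0.4
```

```bash
python3 - <<'E'
from h import *
s=manip.sense();print(s["clock"],jig(s["tcp_pos"]),s["ft_force"],ey@s["ft_force"][:2])
K,C=cam("wrist");im=viewer.capture("wrist");cv2.imwrite("pics/w2.png",im[:,:,::-1])
E
```

```text
4.7 [[ 1.000e-04 -1.017e-01  2.220e-02]] [-0.18743354 -0.45498988 -0.34897693] -0.49084392009823963
```

View pics/w2.png

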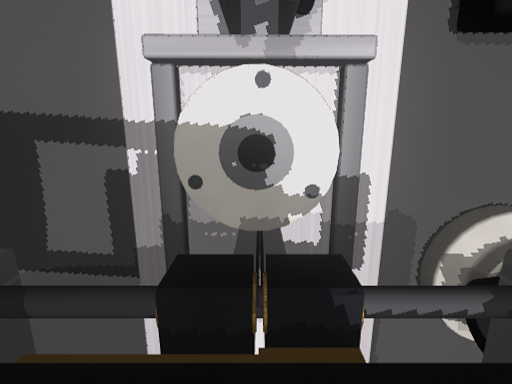

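The box's leading edge (row 64) is a few mm short of the stop (lower edge at row 59), so I'll creep on until the force rises.

>>> apply_moves:
  targets:
    - [[0.0015,0,0],[0,0,0],255]
    - [[0.0015,0,0],[0,0,0],255]
    - [[0,0,0],[0,0,0],255]

```text
clock: 5.05
tcp_pos: [0.5088, -0.1019, 0.0223]
orientation: [-2.544, -1.843, -0.0]
ft_force: [0.5, -0.7, 0.5]
grip_width: 0.001
grip_force: 0.1
```

>>> apply_moves:
  targets:
    - [[0.001,0,0],[0,0,0],255]
    - [[0.001,0,0],[0,0,0],255]
    - [[0,0,0],[0,0,0],255]

```text
clock: 5.35
tcp_pos: [0.5091, -0.1014, 0.0224]
orientation: [2.543, 1.843, -0.003]
ft_force: [-2.7, -4.5, -1.1]
grip_width: 0.003
grip_force: 2.4
```

>>> apply_moves:
  targets:
    - [[0.001,0,0],[0,0,0],255]
    - [[0.001,0,0],[0,0,0],255]
    - [[0,0,0],[0,0,0],255]

```text
clock: 5.65
tcp_pos: [0.5093, -0.1014, 0.0226]
orientation: [2.54, 1.843, -0.007]
ft_force: [-3.9, -9.7, 0.0]
grip_width: 0.004
grip_force: 5.3
```

>>> apply_moves:
  targets:
    - [[0.001,0,0],[0,0,0],255]
    - [[0.001,0,0],[0,0,0],255]
    - [[0,0,0],[0,0,0],255]

```text
clock: 5.95
tcp_pos: [0.5095, -0.1014, 0.0227]
orientation: [2.538, 1.843, -0.011]
ft_force: [-5.1, -15.7, 0.4]
grip_width: 0.003
grip_force: 8.1
```

```bash
python3 - <<'E'
from h import *
s=manip.sense();print(s["clock"],jig(s["tcp_pos"]),s["ft_force"],ey@s["ft_force"][:2])
K,C=cam("wrist");im=viewer.capture("wrist");cv2.imwrite("pics/w3.png",cv2.resize(im[20:260,130:390],(780,720))[:600,:,::-1])
E
```

```text
5.95 [[ 0.0007 -0.0977  0.0227]] [ -5.09790267 -15.71833952   0.36935472] -16.52406069466489
```

View pics/w3.png

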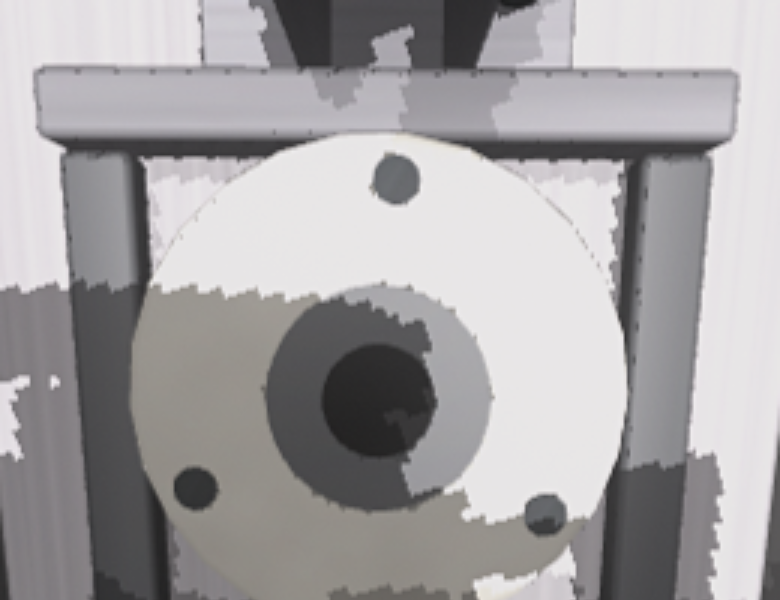

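The box touches the stop: the stop edge and box rim meet at crop (395,133), the force is rising with no motion, and the TCP is at -0.0977 against an expected -0.098. Now I'll back off, rise and go behind the lever.

>>> apply_moves:
  targets:
    - [[-0.015,0,0],[0,0,0],255]
    - [[-0.02,0,0],[0,0,0],255]
    - [[0,0,-0.045],[0,0,0],255]
    - [[0,0,-0.045],[0,0,0],255]
    - [[0,0,-0.045],[0,0,0],255]
    - [[0,0,-0.045],[0,0,0],255]
    - [[0.045,0,0],[0,0,0],255]
    - [[0.045,0,0],[0,0,0],255]

```text
clock: 6.8
tcp_pos: [0.5299, -0.0443, 0.2055]
orientation: [2.545, 1.836, 0.008]
ft_force: [0.9, -0.0, -0.0]
grip_width: 0.006
grip_force: 0.0
```

>>> apply_moves:
  targets:
    - [[0.045,0,0],[0,0,0],255]
    - [[0.045,0,0],[0,0,0],255]
    - [[0.045,0,0],[0,0,0],255]
    - [[0.03,0,0],[0,0,0],255]
    - [[0,0,0],[0,0,0],255]

```text
clock: 7.3
tcp_pos: [0.5798, 0.1166, 0.2024]
orientation: [-2.538, -1.848, -0.003]
ft_force: [0.0, -0.7, -0.4]
grip_width: 0.006
grip_force: 0.0
```

```bash
python3 - <<'E'
from h import *
s=manip.sense();print(s["clock"],jig(s["tcp_pos"]),s["ft_force"],s["orientation"])
im=viewer.capture("side");cv2.imwrite("pics/s3.png",cv2.resize(im[60:270,160:400],(720,630),interpolation=cv2.INTER_CUBIC)[:600,:,::-1])
E
```

```text
7.3 [[-0.0011  0.1313  0.2024]] [ 0.01851307 -0.72082987 -0.37936314] [-2.53793733 -1.84814184 -0.00320571]
```

View pics/s3.png

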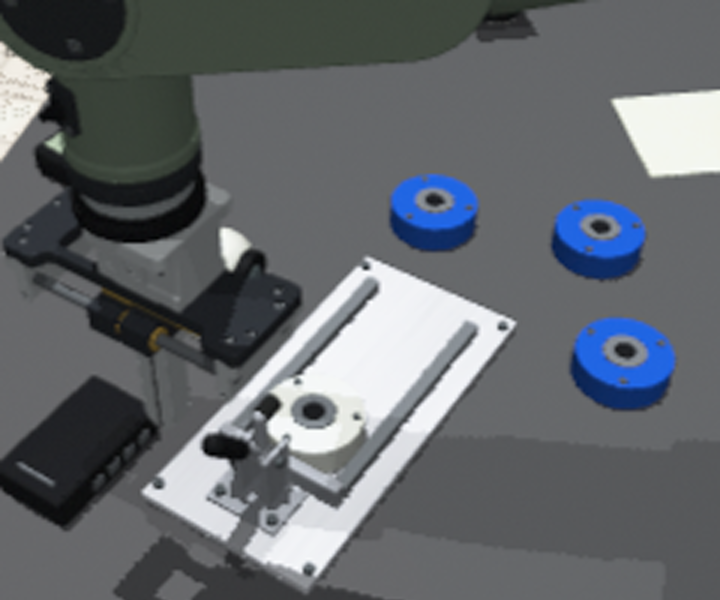

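The box is seated, the lever is open with its grip at (225,443), and the tool is clear behind it. Descending, then pushing back over.

>>> apply_moves:
  targets:
    - [[0,0,0.04],[0,0,0],255]
    - [[0,0,0.035],[0,0,0],255]
    - [[0,0,0.009],[0,0,0],255]
    - [[-0.01,0,0],[0,0,0],255]
    - [[-0.01,0,0],[0,0,0],255]
    - [[-0.008,0,0],[0,0,0],255]
    - [[-0.008,0,0],[0,0,0],255]
    - [[-0.008,0,0],[0,0,0],255]

```text
clock: 8.15
tcp_pos: [0.5734, 0.0729, 0.1259]
orientation: [2.539, 1.838, 0.031]
ft_force: [6.2, 4.0, -0.3]
grip_width: 0.005
grip_force: 2.6
```

```bash
python3 - <<'E'
from h import *
s=manip.sense();print(s["clock"],jig(s["tcp_pos"]),s["ft_force"],s["wrist_torque"])
E
```

```text
8.15 [[0.0066 0.0878 0.1259]] [ 6.22401246  4.01431642 -0.28125947] [ 0.70616282 -1.06584795  0.03236986]
```

>>> apply_moves:
  targets:
    - [[0.02,0,0],[0,0,0],255]
    - [[0.02,0,0],[0,0,0],255]
    - [[0,0,0],[0,0,0],255]

```text
clock: 8.45
tcp_pos: [0.5803, 0.1092, 0.1215]
orientation: [2.541, 1.843, 0.008]
ft_force: [0.6, -0.3, -0.8]
grip_width: 0.004
grip_force: 0.0
```

```bash
python3 - <<'E'
from h import *
s=manip.sense();print(s["clock"],jig(s["tcp_pos"]),s["ft_force"])
w=viewer.capture("scene")[150:260,220:330];v=viewer.capture("side")[150:260,190:300]
f=lambda i:cv2.resize(i,(400,400),interpolation=cv2.INTER_CUBIC)
cv2.imwrite("pics/x4.png",np.hstack([f(w),f(v)])[:,:,::-1])
for n in("scene","side"):
    K,C=cam(n)
    P=[np.r_[O+ey*.088,.131],np.r_[O+ey*.03,.062],s["tcp_pos"]]
    print(n,pix(K,C,np.array(P)).round(1).tolist())
E
```

```text
8.45 [[0.0017 0.1244 0.1215]] [ 0.57112761 -0.28717004 -0.76264149]
scene [[293.3, 203.9], [274.9, 207.8], [304.1, 212.7]]
side [[230.8, 208.3], [246.8, 210.9], [220.4, 221.4]]
```

View pics/x4.png

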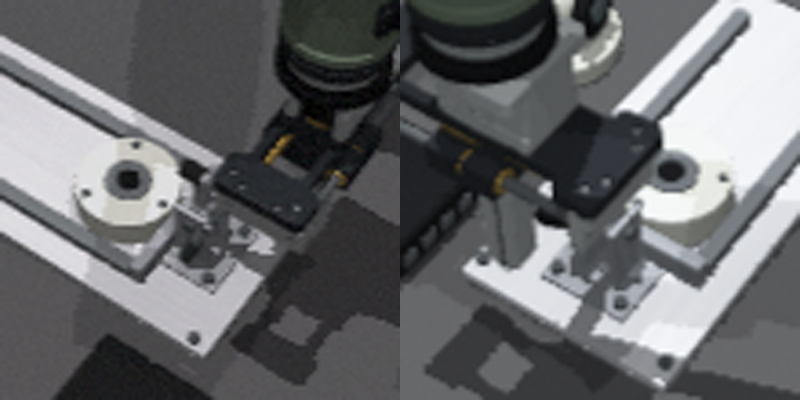

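>>> apply_moves:
  targets:
    - [[0,0,0],[0,0,0],255]
    - [[0,0,0],[0,0,0],255]
    - [[0,0,0],[0,0,0],255]

```text
clock: 8.85
tcp_pos: [0.578, 0.1079, 0.1185]
orientation: [2.545, 1.842, -0.0]
ft_force: [-0.3, -0.3, 0.7]
grip_width: 0.005
grip_force: 0.0
```

```bash
python3 - <<'E'
from h import *
s=manip.sense();M=R.from_rotvec(s["orientation"]).as_matrix();print(s["clock"],jig(s["tcp_pos"]),s["ft_force"],s["joint_positions"],M[:,2],M[:2,0],ey)
E
```

```text
8.85 [[-1.000e-04  1.225e-01  1.185e-01]] [-0.28454556 -0.30869648  0.67517636] [ 3.75566747e-02  3.16600122e-01  1.59283822e+00 -1.49028142e-04
  1.23222244e+00  3.55396916e-01] [-6.27889030e-05 -1.43026154e-04 -9.99999988e-01] [0.31246868 0.94992805] [0.31432385 0.94931582]
```

The pose settles back correctly, so the grip pushed the tool sideways off the narrow closed tip. I'll part the fingers about 12 mm so the 18 mm grip self-centres between them, and push more slowly.

>>> apply_moves:
  targets:
    - [[0,-0.001,0.005],[0,0,0],222]
    - [[0,0,0],[0,0,0],222]
    - [[0,0,0],[0,0,0],222]
    - [[-0.008,0,0],[0,0,0],222]
    - [[-0.006,0,0],[0,0,0],222]
    - [[-0.005,0,0],[0,0,0],222]
    - [[-0.005,0,0],[0,0,0],222]
    - [[-0.005,0,0],[0,0,0],222]

```text
clock: 9.65
tcp_pos: [0.5708, 0.0855, 0.116]
orientation: [-2.543, -1.839, -0.018]
ft_force: [3.0, 16.1, 10.9]
grip_width: 0.13
grip_force: 9.4
```

```bash
python3 - <<'E'
from h import *
s=manip.sense();print(s["clock"],jig(s["tcp_pos"]),s["ft_force"],ey@s["ft_force"][:2],ex@s["ft_force"][:2],s["grip_width"])
E
```

```text
9.65 [[1.00e-04 9.89e-02 1.16e-01]] [ 3.00423288 16.1393208  10.92313853] 16.265614530448993 -2.2210076410745203 0.12991407680425726
```

The grip is now centred, and the upward force is friction. I'll follow the handle's arc by rising while pushing.

>>> apply_moves:
  targets:
    - [[-0.005,0,-0.005],[0,0,0],222]
    - [[-0.005,0,-0.004],[0,0,0],222]
    - [[-0.005,0,-0.003],[0,0,0],222]
    - [[-0.006,0,-0.003],[0,0,0],222]

```text
clock: 10.05
tcp_pos: [0.5632, 0.0634, 0.1303]
orientation: [-2.544, -1.843, -0.01]
ft_force: [1.7, 5.7, 3.4]
grip_width: 0.132
grip_force: 5.3
```

```bash
python3 - <<'E'
from h import *
s=manip.sense();print(s["clock"],jig(s["tcp_pos"]),s["ft_force"],ey@s["ft_force"][:2],ex@s["ft_force"][:2],s["grip_width"])
E
```

```text
10.05 [[-0.0002  0.0755  0.1303]] [1.68794878 5.65735208 3.41601922] 5.901176364156928 -0.1758442031431138 0.1322635692115155
```

>>> apply_moves:
  targets:
    - [[-0.006,0,-0.002],[0,0,0],222]
    - [[-0.006,0,-0.002],[0,0,0],222]
    - [[-0.006,0,-0.001],[0,0,0],222]
    - [[-0.006,0,0],[0,0,0],222]
    - [[-0.006,0,0],[0,0,0],222]
    - [[-0.006,0,0],[0,0,0],222]

```text
clock: 10.65
tcp_pos: [0.5502, 0.0259, 0.1331]
orientation: [2.544, 1.842, -0.001]
ft_force: [2.2, 0.3, 0.2]
grip_width: 0.129
grip_force: 0.9
```

```bash
python3 - <<'E'
from h import *
s=manip.sense();print(s["clock"],jig(s["tcp_pos"]),s["ft_force"],ey@s["ft_force"][:2],ex@s["ft_force"][:2],s["grip_width"])
E
```

```text
10.65 [[-0.0007  0.0359  0.1331]] [2.22860088 0.31896169 0.19386306] 1.0032977837593395 2.015388797464457 0.12911019352446335
```

>>> apply_moves:
  targets:
    - [[-0.006,0,0],[0,0,0],222]
    - [[-0.004,0,0],[0,0,0],222]
    - [[0,0,0],[0,0,0],222]
    - [[0,0,0],[0,0,0],222]

```text
clock: 11.05
tcp_pos: [0.5465, 0.0176, 0.1329]
orientation: [-2.544, -1.842, 0.002]
ft_force: [0.2, -0.2, 0.5]
grip_width: 0.131
grip_force: 0.0
```

>>> apply_moves:
  targets:
    - [[0.02,0,0],[0,0,0],222]
    - [[0.03,0,-0.01],[0,0,0],222]
    - [[0.03,0,-0.04],[0,0,0],222]
    - [[0.04,0,-0.04],[0,0,0],222]
    - [[0.04,0,-0.02],[0,0,0],222]
    - [[0.03,0,0],[0,0,0],222]
    - [[0,0,0],[0,0,0],222]
    - [[0,0,0],[0,0,0],222]

```text
clock: 11.85
tcp_pos: [0.6043, 0.1942, 0.2379]
orientation: [-2.543, -1.845, 0.003]
ft_force: [0.1, -0.2, -0.2]
grip_width: 0.133
grip_force: 0.0
```

```bash
python3 - <<'E'
from h import *
s=manip.sense();print(s["clock"],jig(s["tcp_pos"]),s["ft_force"])
w=viewer.capture("scene")[140:260,190:310];v=viewer.capture("side")[140:260,200:320]
f=lambda i:cv2.resize(i,(400,400),interpolation=cv2.INTER_CUBIC)
cv2.imwrite("pics/x5.png",np.hstack([f(w),f(v)])[:,:,::-1])
for n,o in(("scene",(190,140)),("side",(200,140))):
    K,C=cam(n)
    P=[np.r_[O-ey*.039,.120],np.r_[O-ey*.045,.042]]
    print(n,((pix(K,C,np.array(P))-o)*400/120).round().tolist())
E
```

```text
11.85 [[-0.0023  0.2126  0.2379]] [ 0.12694481 -0.161856   -0.19056119]
scene [[218.0, 150.0], [214.0, 199.0]]
side [[209.0, 125.0], [213.0, 190.0]]
```

View pics/x5.png

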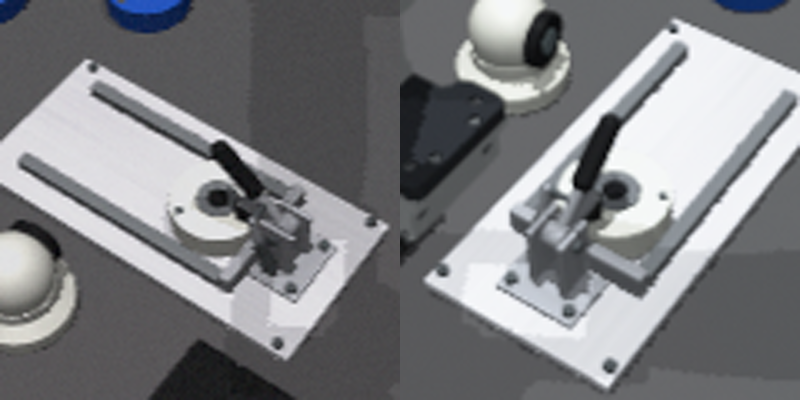

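The lever is closed: the grip end is at (218,150) left and (609,122) right, against predictions of (218,150) and (609,125). The box is at home under the foot, and the arm is clear.

```bash
python3 -c "
from cell import manip
print(manip.finish_job())"
```

```text
the job is handed in; nothing more can be done
None
```

The box was pushed home against the stop, the lever snapped over with its foot on the box, and the job was handed in at about 12 s with the arm clear; the system gave no verdict, and I judged the closed lever from the camera views, not a force reading.

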